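# Reset the tray divider for the long spanner

### The job

The orange divider stands near the middle of the grey tray, so neither side is long enough for the longer of the two spanners. Slide the divider well over towards the end where the brass pipe fitting stands, without pushing the fitting, then lay the longer spanner flat on the tray floor, lengthwise, in the long compartment with the blue pad. Leave the fitting standing in its short compartment and leave the shorter spanner alone.

Things in the scene. Friction and masses are not known exactly. Their poses are not given: they have to be found in the camera images.
- tray: Open grey parts tray fixed to the bench: 280 (its x) x 100 (its y) mm inside, walls 4 mm, rim 38 mm high, floor 4 mm above the bench. Origin: centre of its underside. x along its length (roughly away from the robot), z up. At one end a thin blue pad is fixed to the floor (40 x 60 x 2 mm, 108 to 118 mm from the tray's centre); at the other end stands the brass fitting. Which end varies.
- divider (a joint): Position (m) of the orange divider along the tray's x axis: 0 is the middle of the tray, positive towards the tray's +x end; it slides from -0.08 to +0.08 against about 2 N of friction and stays where it is left. It starts within 15 mm of the middle. The divider wall is 4 mm thick.
- divider_grip (a point): Middle of the upright orange tab on the divider, 58 mm above the bench, over the tray's centre line. The tab is 14 mm thick along the tray's x, 34 mm wide along its y, from 43 to 73 mm above the bench; under it a bar 14 mm wide (39 to 44 mm above the bench) crosses the whole tray. It can be pinched from above across its thickness or pushed.
- spanner_1: The longer steel open-end spanner, loose, lying flat on the bench: 166 mm long (its y), 40 mm wide over the jaws (its x), 6 mm thick; shank 12 mm wide. Origin: middle of its underside, also its balance point. z up. About 0.11 kg.
- spanner_2: The shorter steel open-end spanner, loose, lying flat on the bench: 141 mm long (its y), 30 mm wide, 6 mm thick. Origin: middle of its underside. Not to be moved. The two spanners' places may be exchanged.
- fitting: Small brass threaded pipe fitting, 19 x 22 mm, 25 mm tall, standing loose on its hexagon on the tray floor near one end, 108 to 118 mm from the tray's centre along its x and clear of the divider's whole travel. Origin: centre of its underside. z up along its thread.
Mind the look-alikes: they are no part of the job. Leave any green look-alike of the fitting alone.

How it is judged:
By the outcome, as a careful person would: the job done as asked, in the order asked, and still so for the second after the job is handed in, with the robot touching nothing.
It also fails if it takes over 51 s, if anything falls off the work surface, if the arm or the gripper's body presses on something with over 40 N, if the wrist force passes 120 N, or if a joint passes its speed limit or range.

### The arm

A 6-joint arm with a two-finger parallel gripper is mounted at the origin on a cart in front of the work surface, level with it; the furniture and walls round the work are solid. World frame = base frame: x ahead of the robot, y to its left, z up, the work surface at z = 0. Lengths are in m, angles in rad, forces in N, time in s.
With the tool pointing down it reaches from about 0.25 to 0.725 m from the base axis. Payload 4 kg.
Tool frame: the origin (TCP) lies between the finger pads; the fingertips stand 11 mm ahead of it and the grasp point (between the pads) lies 8 mm behind it (bot.tip_extent is the distance from the TCP to the fingertips, in m); z points along the fingers, y is the line along which they close (so a half turn about z gives the same grasp; the last joint's range is limited). The gripper opens to 85 mm and grips with 20 to 120 N. Pads are 22 mm wide; open, the fingers measure 114 mm over their backs; the gripper's body (76 mm by 85 mm) begins 54 mm behind the grasp point. The pads swing forward as they close: fully open they stand 13 mm farther back than shut.
Start: joints at [1.289, 0.241, 0.005, 1.335, 0, 1.571], TCP at [0.139, 0.48, 0.242] pointing down, gripper open.
Joint ranges: [-2.72, 2.72], [-1.05, 1.87], [-1.09, 1.28], [-1.99, 2.15], [-1.42, 1.44], [-3.14, 3.14]. Speed limits (rad/s): [2.79, 2.79, 3.14, 3.14, 3.14, 3.14].

### API

Orientations are given as a unit quaternion [x, y, z, w].
In Python, from workcell import bot gives the robot as it stands. The module is installed in compiled form; this text tells all that it offers.
- The arm moves only by the tool drive_tool, never from a script. Its argument "rows" is a list of rows, each an object of numbers: "dx", "dy", "dz": the shift along the tool's x, y, z in units of 50 mm (1.0 is 50 mm); "wx", "wy", "wz": the turn, a rotation vector about the tool's x, y, z in units of 5 degrees (1.0 is 5 degrees); "hand": the finger opening in mm, from 0 to 85.4. A call has 1 to 20 rows; each row is the pose to reach, as a shift and turn from the pose commanded when the call began, along the tool's axes at that moment; what a row does not reach only later rows make up. A row lasts 1/10 s, in which the tool goes at most 50 mm and 8.59 degrees, less where a joint would pass 70% of its speed; a pose out of reach is approached as far as the arm can. A call with a gripper value outside its range is refused whole. The fingers move at their own pace and stop on an object; the grip force is fixed at half the most. Time passes only in rows, so rows that repeat a pose let the fingers close. It gives the time, the measured TCP pose, the force, the opening and the grip force at its end, in the units of the state.
- bot.get_obs(): the state, without advancing time (a new reading comes with each control period).
- bot.camera(name): name is "scene" or "top" or "wrist"; returns the picture (480x640x3 uint8, red, green, blue); there is no depth.
- bot.get_calibration(name): a dict with "vfov" (degrees; the focal length in pixels is half the picture's height over the tangent of half this angle, whatever the lens; pixels are square), "cx", "cy" (the principal point, pixels), "origin" and "rotation" of the camera in the world; the wrist camera has in their place "mount" (4x4, takes a point from camera to tool coordinates, whose origin is the TCP and whose axes are the flange's). Camera axes: x right, y up, looking along -z (the intrinsics and any distortion apply to the point x, -y, -z); pixel columns grow to the right and rows downward; lengths in m; the calibration is good to about 2 mm. A picture is of the moment at which its call begins: read the wrist's pose just before it. get_calibration takes no time and is no camera call.
- bot.job_done(): hands the job in; it is judged then, once.
Trained networks look in the newest picture that a camera, given by its name, has taken for a name from the list of things; names that differ only in an ending like _2 or _b are one class to them, and where a whole thing is asked for, a point or a joint stands for the part that bears it (a point fixed in the world has none). Each returns a list of dicts, best first, with "score" (0 to 1); they miss things now and then, are a little off and sometimes report something else, mostly with a low value. They report only what shows in the picture. A call takes as long as a camera call. They do not tell look-alikes from the thing itself.
- bot.look_for(camera, thing): "extent" ([centre column, centre row, width, height] in pixels, round what is visible of it).
- bot.outline_of(camera, thing): "region" (480x640 bool, what is visible of it) and "extent" ([centre column, centre row, width, height] in pixels, round what is visible of it).
The state is a dict: "clock": time; "joint_pos": joint angles; "joint_vel": joint speeds; "tau": joint torques, N m; "eef_pos": TCP position; "tool_rot": TCP orientation; "ft_force": force on the tool from outside, world axes, zero at the start; "ft_torque": the same for the moment, N m; "grip_width": finger opening in m; "grasp_force": force on a finger pad.
Only numpy, scipy, OpenCV 4.12 (cv2) and the standard library are available. Lean on these libraries where they do the work, as an engineer would, in place of code of your own. Each camera call takes 0.05 s, during which the arm holds its last target. There are 200 camera calls.

## Working session

There is one attempt and no reset: what is moved stays moved. The work goes in short steps, Python scripts to look and compute and a tool call to move; the robot and the scene stay as the last step left them, time stands still between calls to the robot, and variables do not carry over. Pictures are saved under pics/ and viewed, at most 10 in all, crops included, and the job is handed in when it is done.

Besides the shell and the picture viewer there is one more tool, called after ">>>" by a JSON object that holds its "op" and its "data". drive_tool: Moves the arm, as the interface text tells. Its arguments: {"type":"object","properties":{"rows":{"type":"array","items":{"type":"object","properties":{"dx":{"type":"number"},"dy":{"type":"number"},"dz":{"type":"number"},"wx":{"type":"number"},"wy":{"type":"number"},"wz":{"type":"number"},"hand":{"type":"number"}}}}},"required":["rows"]}

```bash
mkdir -p pics; cat > h.py <<'E'
import numpy as np, cv2
from workcell import bot
from scipy.spatial.transform import Rotation as R
def cal(n):
    c=bot.get_calibration(n); f=240/np.tan(np.radians(c['vfov'])/2)
    if 'mount' in c:
        o=bot.get_obs(); T=np.eye(4); T[:3,:3]=R.from_quat(o['tool_rot']).as_matrix(); T[:3,3]=o['eef_pos']
        M=T@np.array(c['mount']); return c,f,M[:3,3],M[:3,:3]
    return c,f,np.array(c['origin']),np.array(c['rotation'])
def w(C,px,z):
    c,f,o,r=C
    px=np.atleast_2d(np.asarray(px,float))
    d=np.c_[(px[:,0]-c['cx'])/f,-(px[:,1]-c['cy'])/f,-np.ones(len(px))]@np.array(r).T
    return o+d*((z-o[2])/d[:,2])[:,None]
def proj(C,p):
    c,f,o,r=C
    q=(np.atleast_2d(p)-o)@np.array(r)
    return np.c_[c['cx']+f*q[:,0]/-q[:,2],c['cy']-f*q[:,1]/-q[:,2]]
def save(n,im): cv2.imwrite('pics/'+n+'.png',cv2.cvtColor(im,cv2.COLOR_RGB2BGR))
E
python3 - <<'E'
from h import *
print(bot.get_calibration('top'),bot.get_calibration('wrist'))
o=bot.get_obs();print(o['eef_pos'],o['tool_rot'],o['clock'])
im=bot.camera('top');save('top',im);C=cal('top')
for t,z in [('tray',.038),('divider',.04),('divider_grip',.058),('spanner_1',.006),('fitting',.02)]:
    for d in bot.look_for('top',t): print(t,round(d['score'],2),np.round(d['extent'],0),w(C,d['extent'][:2],z).round(3))
E
```

```text
{'vfov': 50.97060241885964, 'cx': 321.1881187866053, 'cy': 242.33360568173725, 'origin': array([0.47130529, 0.06117322, 1.01462442]), 'rotation': array([-0.01911623,  0.01514914,  0.7080912 , -0.7056996 ])} {'vfov': 69.96372379121442, 'cx': 320.27376000785677, 'cy': 240.07742956036924, 'mount': array([[ 7.63590945e-04,  9.65760282e-01,  2.59434954e-01,
         6.51697764e-02],
       [ 9.99999630e-01, -8.40085342e-04,  1.83978269e-04,
         1.06540276e-04],
       [ 3.95626407e-04,  2.59434718e-01, -9.65760566e-01,
        -1.31118217e-01],
       [ 0.00000000e+00,  0.00000000e+00,  0.00000000e+00,
         1.00000000e+00]])}
[0.13888103 0.47970199 0.24141731] [ 1.40422476e-01  9.90091144e-01 -1.01941549e-03 -1.28735798e-04] 0.0Traceback (most recent call last):
  File "<stdin>", line 6, in <module>
  File "h.py", line 13, in w
    d=np.c_[(px[:,0]-c['cx'])/f,-(px[:,1]-c['cy'])/f,-np.ones(len(px))]@np.array(r).T
      ~~~~~~~~~~~~~~~~~~~~~~~~~~~~~~~~~~~~~~~~~~~~~~~~~~~~~~~~~~~~~~~~~^~~~~~~~~~~~~~
ValueError: matmul: Input operand 1 has a mismatch in its core dimension 0, with gufunc signature (n?,k),(k,m?)->(n?,m?) (size 4 is different from 3)
```

View pics/top.png

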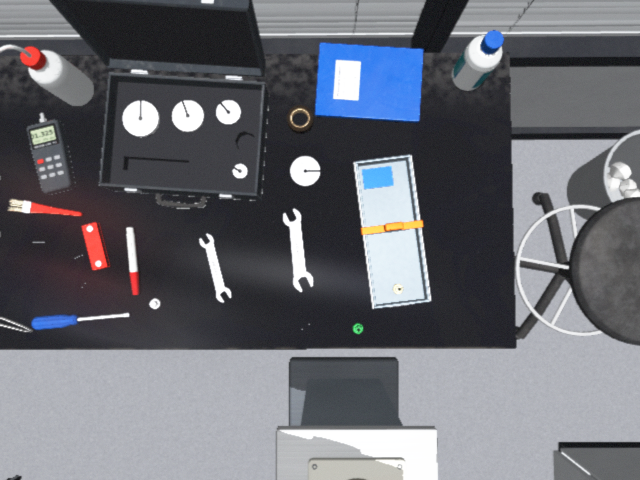

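```bash
sed -i "s/return c,f,np.array(c\['origin'\]),np.array(c\['rotation'\])/return c,f,np.array(c['origin']),R.from_quat(c['rotation']).as_matrix()/" h.py
python3 - <<'E'
from h import *
im=bot.camera('top');C=cal('top')
print(C[3].round(3))
for t,z in [('tray',.038),('divider',.04),('divider_grip',.058),('spanner_1',.006),('fitting',.02)]:
    for d in bot.outline_of('top',t):
        (c,s,a)=cv2.minAreaRect(np.argwhere(d['region'])[:,::-1].astype(np.float32)); b=cv2.boxPoints((c,s,a))
        W=w(C,b,z)[:,:2]
        print(t,round(d['score'],2),np.round(d['extent'],0),w(C,c,z).round(4),W.round(3).tolist())
save('crop',cv2.resize(im[140:340,190:450],None,fx=3,fy=3,interpolation=cv2.INTER_CUBIC)[:600,:780])
E
```

```text
[[-0.003  0.999 -0.048]
 [-1.    -0.004 -0.006]
 [-0.006  0.048  0.999]]
tray 0.81 [392. 234.  76. 158.] [[ 0.5391 -0.0716  0.038 ]] [[0.677, 0.004], [0.691, -0.116], [0.403, -0.146], [0.389, -0.028]]
divider 0.69 [392. 232.  79. 158.] [[ 0.5389 -0.0714  0.04  ]] [[0.677, 0.006], [0.692, -0.113], [0.403, -0.148], [0.388, -0.03]]
divider 0.67 [394. 229.  60.  14.] [[ 0.549  -0.0703  0.04  ]] [[0.55, -0.01], [0.565, -0.128], [0.548, -0.13], [0.533, -0.012]]
divider_grip 0.78 [391. 228.  67.  13.] [[ 0.5471 -0.0677  0.058 ]] [[0.549, -0.009], [0.562, -0.125], [0.546, -0.127], [0.532, -0.01]]
spanner_1 0.97 [298. 249.  28.  81.] [[0.5049 0.1151 0.006 ]] [[0.582, 0.15], [0.589, 0.112], [0.428, 0.08], [0.421, 0.119]]
spanner_1 0.9 [216. 267.  29.  71.] [[0.4699 0.2784 0.006 ]] [[0.529, 0.309], [0.536, 0.285], [0.411, 0.248], [0.404, 0.272]]
fitting 0.58 [298. 247.  29.  81.] [[0.5053 0.1147 0.02  ]] [[0.58, 0.149], [0.588, 0.111], [0.431, 0.08], [0.423, 0.118]]
fitting 0.45 [357. 331.   8.   8.] [[ 0.3502 -0.004   0.02  ]] [[0.359, 0.005], [0.359, -0.013], [0.341, -0.013], [0.341, 0.005]]
fitting 0.43 [399. 287.   7.  11.] [[ 0.4281 -0.0851  0.02  ]] [[0.437, -0.076], [0.437, -0.094], [0.419, -0.094], [0.419, -0.076]]
```

View pics/crop.png

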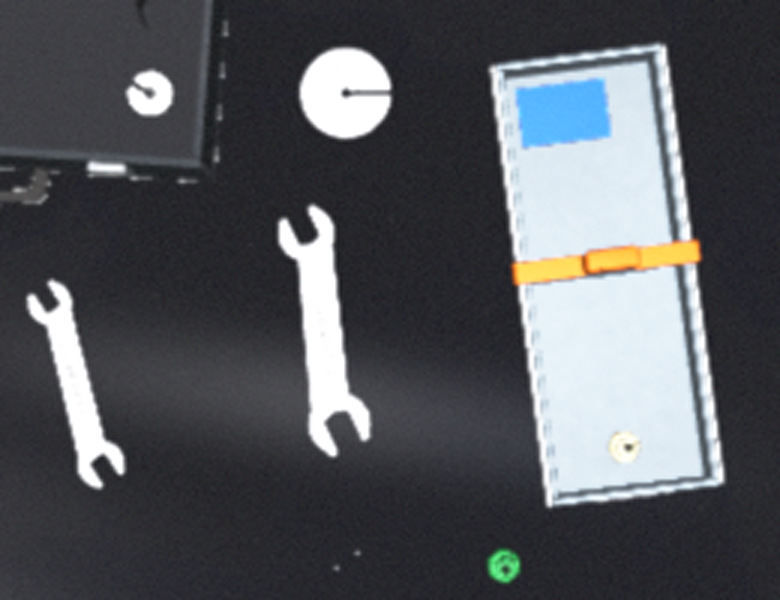

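Seen: the longer spanner is at (298,250) and the shorter at (215,268). In the tray, the brass fitting is at (398,289) at the near end, the pad at (377,178) at the far end, and the divider tab at (392,227). The green look-alike is at (358,328), outside the tray. I choose the spanner at (298,250), length 81 px against 71, and the divider goes towards the robot (−x).

```bash
cat >> h.py <<'E'
def rel(p,yaw):  # TCP target, yaw (deg) of tool y in world, tool down -> units
    o=bot.get_obs(); Rc=R.from_quat(o['tool_rot'])
    y=np.array([np.cos(np.radians(yaw)),np.sin(np.radians(yaw)),0]); z=np.array([0,0,-1.])
    Rt=R.from_matrix(np.c_[np.cross(y,z),y,z])
    print('d',(Rc.inv().apply(np.array(p)-o['eef_pos'])/.05).round(3),'w',(np.degrees((Rc.inv()*Rt).as_rotvec())/5).round(2),'clock',o['clock'])
E
python3 -c "
from h import *
rel([.547,-.068,.17],6.1);print(bot.tip_extent)"
```

```text
d [-10.887  -8.262   1.446] w [-0.    0.   13.55] clock 0.4
0.011
```

>>> {"op": "drive_tool", "data": {"rows": [{"dx": -10.89, "dy": -8.26, "dz": 1.45, "wz": 13.55, "hand": 50}, {"dx": -10.89, "dy": -8.26, "dz": 1.45, "wz": 13.55, "hand": 50}, {"dx": -10.89, "dy": -8.26, "dz": 1.45, "wz": 13.55, "hand": 50}, {"dx": -10.89, "dy": -8.26, "dz": 1.45, "wz": 13.55, "hand": 50}, {"dx": -10.89, "dy": -8.26, "dz": 1.45, "wz": 13.55, "hand": 50}, {"dx": -10.89, "dy": -8.26, "dz": 1.45, "wz": 13.55, "hand": 50}, {"dx": -10.89, "dy": -8.26, "dz": 1.45, "wz": 13.55, "hand": 50}, {"dx": -10.89, "dy": -8.26, "dz": 1.45, "wz": 13.55, "hand": 50}, {"dx": -10.89, "dy": -8.26, "dz": 1.45, "wz": 13.55, "hand": 50}, {"dx": -10.89, "dy": -8.26, "dz": 1.45, "wz": 13.55, "hand": 50}, {"dx": -10.89, "dy": -8.26, "dz": 1.45, "wz": 13.55, "hand": 50}, {"dx": -10.89, "dy": -8.26, "dz": 1.45, "wz": 13.55, "hand": 50}, {"dx": -10.89, "dy": -8.26, "dz": 1.45, "wz": 13.55, "hand": 50}, {"dx": -10.89, "dy": -8.26, "dz": 1.45, "wz": 13.55, "hand": 50}, {"dx": -10.89, "dy": -8.26, "dz": 1.45, "wz": 13.55, "hand": 50}, {"dx": -10.89, "dy": -8.26, "dz": 1.45, "wz": 13.55, "hand": 50}, {"dx": -10.89, "dy": -8.26, "dz": 1.45, "wz": 13.55, "hand": 50}, {"dx": -10.89, "dy": -8.26, "dz": 1.45, "wz": 13.55, "hand": 50}]}}

```text
invalid input at $.rows[0]: expected keys dx, dy, dz, wx, wy, wz, hand
```

```bash
python3 - <<'E'
from h import *
C=cal('wrist');im=bot.camera('wrist');save('w1',im)
o=bot.get_obs();print(o['eef_pos'],o['joint_pos'].round(2),o['clock'],o['grip_width'])
for t,z in [('divider_grip',.073),('fitting',.029)]:
    for d in bot.outline_of('wrist',t):
        c,s,a=cv2.minAreaRect(np.argwhere(d['region'])[:,::-1].astype(np.float32)); print(t,d['score'],d['extent'],w(C,c,z).round(4),w(C,cv2.boxPoints((c,s,a)),z)[:,:2].round(3).tolist())
h=cv2.cvtColor(im,cv2.COLOR_RGB2HSV); m=cv2.inRange(h,(5,150,100),(25,255,255))
n,l,st,ce=cv2.connectedComponentsWithStats(m)
for i in range(1,n):
    if st[i,4]>300: print(st[i],ce[i])
rel([.547,-.068,.066],6.1)
E
```

```text
[0.13903058 0.4802212  0.24223209] [ 1.29  0.24  0.    1.34 -0.    1.57] 0.45 0.08535802145401579
d [-10.887  -8.263   3.527] w [-0.    0.   13.55] clock 0.55
```

View pics/w1.png

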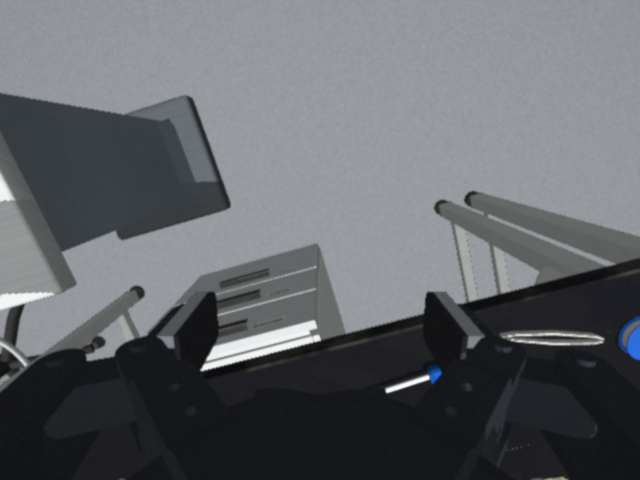

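The move was refused because every row needs all seven keys. This picture shows only the floor and the bench edge at the start pose.

>>> {"op": "drive_tool", "data": {"rows": [{"dx": -10.89, "dy": -8.26, "dz": 1.45, "wx": 0, "wy": 0, "wz": 13.55, "hand": 50}, {"dx": -10.89, "dy": -8.26, "dz": 1.45, "wx": 0, "wy": 0, "wz": 13.55, "hand": 50}, {"dx": -10.89, "dy": -8.26, "dz": 1.45, "wx": 0, "wy": 0, "wz": 13.55, "hand": 50}, {"dx": -10.89, "dy": -8.26, "dz": 1.45, "wx": 0, "wy": 0, "wz": 13.55, "hand": 50}, {"dx": -10.89, "dy": -8.26, "dz": 1.45, "wx": 0, "wy": 0, "wz": 13.55, "hand": 50}, {"dx": -10.89, "dy": -8.26, "dz": 1.45, "wx": 0, "wy": 0, "wz": 13.55, "hand": 50}, {"dx": -10.89, "dy": -8.26, "dz": 1.45, "wx": 0, "wy": 0, "wz": 13.55, "hand": 50}, {"dx": -10.89, "dy": -8.26, "dz": 1.45, "wx": 0, "wy": 0, "wz": 13.55, "hand": 50}, {"dx": -10.89, "dy": -8.26, "dz": 1.45, "wx": 0, "wy": 0, "wz": 13.55, "hand": 50}, {"dx": -10.89, "dy": -8.26, "dz": 1.45, "wx": 0, "wy": 0, "wz": 13.55, "hand": 50}, {"dx": -10.89, "dy": -8.26, "dz": 1.45, "wx": 0, "wy": 0, "wz": 13.55, "hand": 50}, {"dx": -10.89, "dy": -8.26, "dz": 1.45, "wx": 0, "wy": 0, "wz": 13.55, "hand": 50}, {"dx": -10.89, "dy": -8.26, "dz": 1.45, "wx": 0, "wy": 0, "wz": 13.55, "hand": 50}, {"dx": -10.89, "dy": -8.26, "dz": 1.45, "wx": 0, "wy": 0, "wz": 13.55, "hand": 50}, {"dx": -10.89, "dy": -8.26, "dz": 1.45, "wx": 0, "wy": 0, "wz": 13.55, "hand": 50}, {"dx": -10.89, "dy": -8.26, "dz": 1.45, "wx": 0, "wy": 0, "wz": 13.55, "hand": 50}, {"dx": -10.89, "dy": -8.26, "dz": 1.45, "wx": 0, "wy": 0, "wz": 13.55, "hand": 50}, {"dx": -10.89, "dy": -8.26, "dz": 1.45, "wx": 0, "wy": 0, "wz": 13.55, "hand": 50}]}}

```text
clock: 2.35
eef_pos: [0.5466, -0.0667, 0.1702]
tool_rot: [0.668, 0.744, 0.0, -0.0]
ft_force: [0.7, -0.2, 0.5]
grip_width: 0.05
grasp_force: 0.0
```

```bash
cat > look.py <<'E'
from h import *
import sys
o=bot.get_obs();print(o['eef_pos'],o['joint_pos'].round(2),o['clock'],o['grip_width'])
C=cal('wrist');im=bot.camera('wrist');save(sys.argv[1],im)
for t,z in [a.split(':') for a in sys.argv[2:]]:
    z=float(z)
    for d in bot.outline_of('wrist',t):
        c,s,a=cv2.minAreaRect(np.argwhere(d['region'])[:,::-1].astype(np.float32)); print(t,round(d['score'],2),np.round(d['extent']),w(C,c,z).round(4),w(C,cv2.boxPoints((c,s,a)),z)[:,:2].round(3).tolist())
E
python3 look.py w2 divider_grip:.073 fitting:.029; python3 -c "
from h import *
rel([.547,-.068,.066],6.1)"
```

```text
[ 0.54663175 -0.06665552  0.17020713] [-0.12  0.38  0.01  1.2   0.    1.34] 2.35 0.05000696306351005
divider_grip 0.79 [322. 238.  25. 154.] [[ 0.5473 -0.0582  0.073 ]] [[0.535, -0.01], [0.549, -0.008], [0.561, -0.112], [0.545, -0.114]]
fitting 0.7 [ 85. 124.  39.  27.] [[ 0.3621 -0.0039  0.029 ]] [[0.349, 0.003], [0.376, 0.006], [0.376, -0.011], [0.348, -0.014]]
fitting 0.58 [183. 233.  28.  24.] [[ 0.4349 -0.0795  0.029 ]] [[0.42, -0.08], [0.441, -0.065], [0.45, -0.079], [0.429, -0.095]]
d [-0.023 -0.003  2.086] w [0.01 0.   0.02] clock 2.5
```

View pics/w2.png

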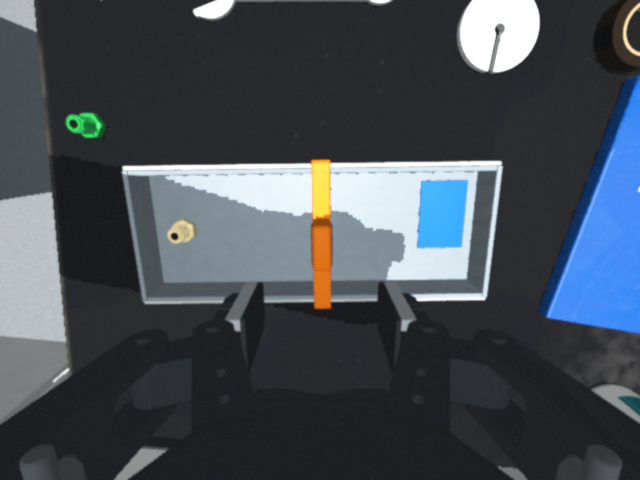

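The wrist view shows the tab at (322,244), centred between the fingers, the brass fitting at (180,231), and the pad at (442,214). Next I work out the tray corners and the tab.

```bash
python3 - <<'E'
from h import *
C=cal('wrist')
W=w(C,[(123,169),(501,163),(486,298),(143,302)],.038)[:,:2];print(W.round(4),W.mean(0))
print(np.degrees(np.arctan2(*( (W[1]+W[2]-W[0]-W[3])[::-1]))))
print(w(C,[(322,221),(322,269)],.073).round(4),w(C,[(180,238)],.005))
print(w(C,[(322,160),(322,307)],.044).round(4))
rel([.5475,-.068,.062],6.1)
E
```

```text
[[ 0.3943 -0.0332]
 [ 0.6763  0.0021]
 [ 0.6908 -0.1069]
 [ 0.4066 -0.1415]] [ 0.54199046 -0.06985542]
7.036784314275807
[[ 0.5467 -0.0493  0.073 ]
 [ 0.5505 -0.0837  0.073 ]] [[ 0.42424219 -0.09264989  0.005     ]]
[[ 0.5425 -0.0101  0.044 ]
 [ 0.5554 -0.1269  0.044 ]]
d [-0.024  0.007  2.166] w [0.01 0.   0.02] clock 2.5
```

>>> {"op": "drive_tool", "data": {"rows": [{"dx": 0, "dy": 0.04, "dz": 1.0, "wx": 0, "wy": 0, "wz": -0.12, "hand": 50}, {"dx": 0, "dy": 0.04, "dz": 1.8, "wx": 0, "wy": 0, "wz": -0.12, "hand": 50}, {"dx": 0, "dy": 0.04, "dz": 2.18, "wx": 0, "wy": 0, "wz": -0.12, "hand": 50}, {"dx": 0, "dy": 0.04, "dz": 2.18, "wx": 0, "wy": 0, "wz": -0.12, "hand": 50}, {"dx": 0, "dy": 0.04, "dz": 2.18, "wx": 0, "wy": 0, "wz": -0.12, "hand": 10}, {"dx": 0, "dy": 0.04, "dz": 2.18, "wx": 0, "wy": 0, "wz": -0.12, "hand": 10}, {"dx": 0, "dy": 0.04, "dz": 2.18, "wx": 0, "wy": 0, "wz": -0.12, "hand": 10}, {"dx": 0, "dy": 0.04, "dz": 2.18, "wx": 0, "wy": 0, "wz": -0.12, "hand": 10}, {"dx": 0, "dy": 0.04, "dz": 2.18, "wx": 0, "wy": 0, "wz": -0.12, "hand": 10}, {"dx": 0, "dy": 0.04, "dz": 2.18, "wx": 0, "wy": 0, "wz": -0.12, "hand": 10}]}}

```text
clock: 3.5
eef_pos: [0.5505, -0.0677, 0.063]
tool_rot: [0.664, 0.747, 0.001, 0.001]
ft_force: [-0.5, 0.7, 5.4]
grip_width: 0.0126
grasp_force: 60.3
```

>>> {"op": "drive_tool", "data": {"rows": [{"dx": 0, "dy": -0.3, "dz": 0, "wx": 0, "wy": 0, "wz": 0, "hand": 10}, {"dx": 0, "dy": -0.7, "dz": 0, "wx": 0, "wy": 0, "wz": 0, "hand": 10}, {"dx": 0, "dy": -1.1, "dz": 0, "wx": 0, "wy": 0, "wz": 0, "hand": 10}, {"dx": 0, "dy": -1.5, "dz": 0, "wx": 0, "wy": 0, "wz": 0, "hand": 10}, {"dx": 0, "dy": -1.66, "dz": 0, "wx": 0, "wy": 0, "wz": 0, "hand": 10}, {"dx": 0, "dy": -1.66, "dz": 0, "wx": 0, "wy": 0, "wz": 0, "hand": 10}, {"dx": 0, "dy": -1.66, "dz": 0, "wx": 0, "wy": 0, "wz": 0, "hand": 10}]}}

```text
clock: 4.2
eef_pos: [0.4678, -0.0777, 0.0629]
tool_rot: [0.665, 0.747, 0.001, 0.002]
ft_force: [-1.4, 0.4, 9.6]
grip_width: 0.0125
grasp_force: 61.7
```

>>> {"op": "drive_tool", "data": {"rows": [{"dx": 0, "dy": -1.66, "dz": 0, "wx": 0, "wy": 0, "wz": 0, "hand": 45}, {"dx": 0, "dy": 0, "dz": 0, "wx": 0, "wy": 0, "wz": 0, "hand": 45}]}}

```text
clock: 4.4
eef_pos: [0.4699, -0.0773, 0.0646]
tool_rot: [0.665, 0.747, 0.006, 0.007]
ft_force: [-2.6, -0.3, 0.9]
grip_width: 0.0411
grasp_force: 0.0
```

```bash
python3 -c "
from h import *
o=bot.get_obs();print(o['grip_width'],o['eef_pos'],o['clock'],o['joint_pos'].round(2))
rel([.505,.115,.17],101.2)"
```

```text
0.04114706142689344 [ 0.46989922 -0.07727641  0.06457619] 4.4 [-0.16  0.34 -0.36  0.85  0.    1.29]
d [ 3.734  1.181 -2.095] w [  0.14   0.2  -18.91] clock 4.4
```

I wrote that row wrongly: rows count from the start of the call, so the tool jerked towards −x while opening. I'll lift and check the divider.

>>> {"op": "drive_tool", "data": {"rows": [{"dx": 0, "dy": 0, "dz": 0, "wx": 0, "wy": 0, "wz": 0, "hand": 45}, {"dx": 0, "dy": 0, "dz": -1.0, "wx": 0, "wy": 0, "wz": 0, "hand": 45}, {"dx": 0, "dy": 0, "dz": -2.0, "wx": 0, "wy": 0, "wz": 0, "hand": 45}, {"dx": 0, "dy": 0, "dz": -2.6, "wx": 0, "wy": 0, "wz": 0, "hand": 45}, {"dx": 0, "dy": 0, "dz": -2.6, "wx": 0, "wy": 0, "wz": 0, "hand": 45}, {"dx": 0, "dy": 0, "dz": -2.6, "wx": 0, "wy": 0, "wz": 0, "hand": 45}]}}

```text
clock: 5.0
eef_pos: [0.4673, -0.0775, 0.1917]
tool_rot: [0.665, 0.747, 0.001, 0.001]
ft_force: [-0.2, 0.2, -0.4]
grip_width: 0.0449
grasp_force: 0.0
```

```bash
python3 look.py w3 divider_grip:.073 fitting:.029; python3 -c "
from h import *
rel([.505,.115,.17],101.2)"
```

```text
[ 0.46726596 -0.07746782  0.19171288] [-0.16  0.22 -0.16  1.19 -0.    1.29] 5.0 0.04493634193896115
divider_grip 0.66 [315. 229.  21. 140.] [[ 0.4619 -0.0694  0.073 ]] [[0.449, -0.021], [0.462, -0.019], [0.476, -0.123], [0.461, -0.125]]
fitting 0.85 [195. 122.  25.  26.] [[ 0.3571 -0.0051  0.029 ]] [[0.347, 0.002], [0.367, 0.005], [0.368, -0.012], [0.347, -0.015]]
fitting 0.62 [278. 225.  20.  23.] [[ 0.4302 -0.08    0.029 ]] [[0.421, -0.071], [0.438, -0.069], [0.44, -0.089], [0.422, -0.091]]
fitting 0.41 [314. 229.  22. 137.] [[ 0.4624 -0.0803  0.029 ]] [[0.448, -0.023], [0.464, -0.021], [0.478, -0.144], [0.461, -0.146]]
d [3.725 1.232 0.386] w [ -0.02  -0.04 -18.9 ] clock 5.15
```

View pics/w3.png

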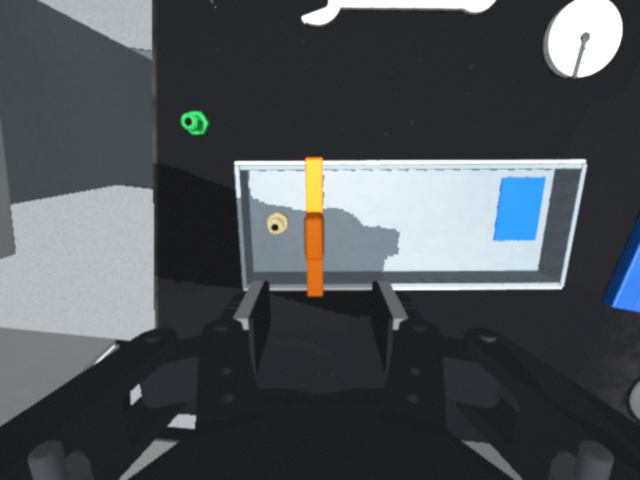

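The divider now stands at (315,229), close to the fitting side, and the fitting still stands at (277,223), clear of it. On to the longer spanner.

>>> {"op": "drive_tool", "data": {"rows": [{"dx": 3.73, "dy": 1.23, "dz": 0.39, "wx": 0, "wy": 0, "wz": -18.9, "hand": 45}, {"dx": 3.73, "dy": 1.23, "dz": 0.39, "wx": 0, "wy": 0, "wz": -18.9, "hand": 45}, {"dx": 3.73, "dy": 1.23, "dz": 0.39, "wx": 0, "wy": 0, "wz": -18.9, "hand": 45}, {"dx": 3.73, "dy": 1.23, "dz": 0.39, "wx": 0, "wy": 0, "wz": -18.9, "hand": 45}, {"dx": 3.73, "dy": 1.23, "dz": 0.39, "wx": 0, "wy": 0, "wz": -18.9, "hand": 45}, {"dx": 3.73, "dy": 1.23, "dz": 0.39, "wx": 0, "wy": 0, "wz": -18.9, "hand": 45}, {"dx": 3.73, "dy": 1.23, "dz": 0.39, "wx": 0, "wy": 0, "wz": -18.9, "hand": 45}, {"dx": 3.73, "dy": 1.23, "dz": 0.39, "wx": 0, "wy": 0, "wz": -18.9, "hand": 45}, {"dx": 3.73, "dy": 1.23, "dz": 0.39, "wx": 0, "wy": 0, "wz": -18.9, "hand": 45}, {"dx": 3.73, "dy": 1.23, "dz": 0.39, "wx": 0, "wy": 0, "wz": -18.9, "hand": 45}, {"dx": 3.73, "dy": 1.23, "dz": 0.39, "wx": 0, "wy": 0, "wz": -18.9, "hand": 45}, {"dx": 3.73, "dy": 1.23, "dz": 0.39, "wx": 0, "wy": 0, "wz": -18.9, "hand": 45}, {"dx": 3.73, "dy": 1.23, "dz": 0.39, "wx": 0, "wy": 0, "wz": -18.9, "hand": 45}, {"dx": 3.73, "dy": 1.23, "dz": 0.39, "wx": 0, "wy": 0, "wz": -18.9, "hand": 45}, {"dx": 3.73, "dy": 1.23, "dz": 0.39, "wx": 0, "wy": 0, "wz": -18.9, "hand": 45}]}}

```text
clock: 6.65
eef_pos: [0.5059, 0.115, 0.171]
tool_rot: [-0.097, 0.995, -0.0, -0.0]
ft_force: [-0.9, -0.3, -0.7]
grip_width: 0.045
grasp_force: 0.0
```

```bash
python3 look.py w4 spanner_1:.006
```

```text
[0.50592174 0.11502889 0.17101411] [ 0.22  0.32 -0.08  1.17 -0.    0.03] 6.65 0.04496783058882025
spanner_1 0.93 [325. 219.  49. 178.] [[0.5011 0.1164 0.006 ]] [[0.43, 0.083], [0.423, 0.12], [0.582, 0.155], [0.591, 0.112]]
```

View pics/w4.png

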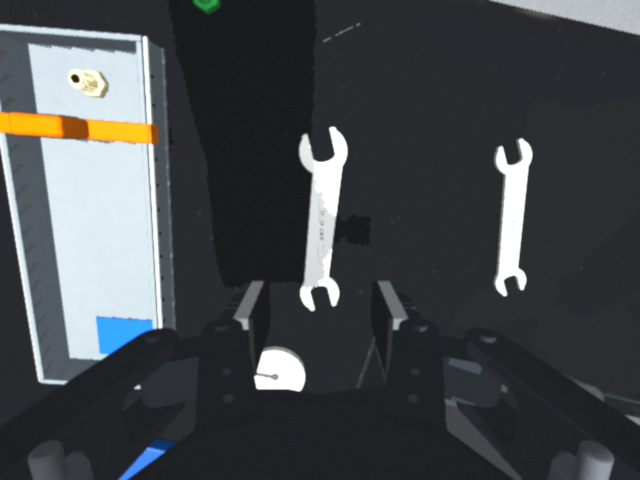

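Both spanners are in view: the longer one has its shank from (327,180) to (318,275) under the gripper, and the shorter one is at right (512,215).

```bash
python3 - <<'E'
from h import *
C=cal('wrist')
bot.camera('wrist');m=bot.outline_of('wrist','spanner_1')[0]['region']
rows=np.arange(182,272); cs=[np.mean(np.where(m[r,250:400])[0])+250 for r in rows]
W=w(C,np.c_[cs,rows],.006)[:,:2]
v=cv2.fitLine(W.astype(np.float32),cv2.DIST_HUBER,0,1e-4,1e-4).ravel();d=v[:2]*np.sign(v[0])
yaw=np.degrees(np.arctan2(d[1],d[0]))
A=np.argwhere(m)[:,::-1];s=(w(C,A,.006)[:,:2]-v[2:])@d
p=v[2:]+d*(s.min()+s.max())/2; print(yaw,s.max()-s.min(),p)
rel([p[0],p[1],.012],yaw+90)
E
```

```text
5.7305994 0.16487002582933458 [0.50590689 0.11594885]
d [0.    0.018 3.187] w [-0.    0.    1.09] clock 6.85
```

>>> {"op": "drive_tool", "data": {"rows": [{"dx": 0, "dy": 0.02, "dz": 1.0, "wx": 0, "wy": 0, "wz": 1.09, "hand": 45}, {"dx": 0, "dy": 0.02, "dz": 1.9, "wx": 0, "wy": 0, "wz": 1.09, "hand": 40}, {"dx": 0, "dy": 0.02, "dz": 2.6, "wx": 0, "wy": 0, "wz": 1.09, "hand": 40}, {"dx": 0, "dy": 0.02, "dz": 3.0, "wx": 0, "wy": 0, "wz": 1.09, "hand": 40}, {"dx": 0, "dy": 0.02, "dz": 3.15, "wx": 0, "wy": 0, "wz": 1.09, "hand": 40}, {"dx": 0, "dy": 0.02, "dz": 3.15, "wx": 0, "wy": 0, "wz": 1.09, "hand": 40}, {"dx": 0, "dy": 0.02, "dz": 3.15, "wx": 0, "wy": 0, "wz": 1.09, "hand": 25}, {"dx": 0, "dy": 0.02, "dz": 3.15, "wx": 0, "wy": 0, "wz": 1.09, "hand": 5}, {"dx": 0, "dy": 0.02, "dz": 3.15, "wx": 0, "wy": 0, "wz": 1.09, "hand": 5}, {"dx": 0, "dy": 0.02, "dz": 3.15, "wx": 0, "wy": 0, "wz": 1.09, "hand": 5}, {"dx": 0, "dy": 0.02, "dz": 3.15, "wx": 0, "wy": 0, "wz": 1.09, "hand": 5}, {"dx": 0, "dy": 0.02, "dz": 3.15, "wx": 0, "wy": 0, "wz": 1.09, "hand": 5}]}}

```text
clock: 8.05
eef_pos: [0.5074, 0.1164, 0.0155]
tool_rot: [-0.05, 0.999, 0.0, 0.002]
ft_force: [-0.2, -0.1, 6.7]
grip_width: 0.0065
grasp_force: 59.1
```

>>> {"op": "drive_tool", "data": {"rows": [{"dx": 0, "dy": 0, "dz": -0.2, "wx": 0, "wy": 0, "wz": 0, "hand": 5}, {"dx": 0, "dy": 0, "dz": -0.6, "wx": 0, "wy": 0, "wz": 0, "hand": 5}, {"dx": 0, "dy": 0, "dz": -1.2, "wx": 0, "wy": 0, "wz": 0, "hand": 5}, {"dx": 0, "dy": 0, "dz": -2.0, "wx": 0, "wy": 0, "wz": 0, "hand": 5}, {"dx": 0, "dy": 0, "dz": -2.6, "wx": 0, "wy": 0, "wz": 0, "hand": 5}, {"dx": 0, "dy": 0, "dz": -2.6, "wx": 0, "wy": 0, "wz": 0, "hand": 5}]}}

```text
clock: 8.65
eef_pos: [0.509, 0.1168, 0.1492]
tool_rot: [-0.05, 0.999, 0.001, 0.005]
ft_force: [1.2, 0.1, -0.9]
grip_width: 0.0066
grasp_force: 58.7
```

```bash
python3 look.py w5 spanner_1:.14; python3 -c "
from h import *
o=bot.get_obs();print(o['grip_width'],o['grasp_force'],o['ft_force'],o['ft_torque'])"
```

```text
[0.50895979 0.11680636 0.14915819] [ 0.23  0.34 -0.12  1.11  0.    0.13] 8.65 0.0066417159773469745
spanner_1 0.81 [317. 247. 100. 299.] [[0.4833 0.119  0.14  ]] [[0.433, 0.085], [0.423, 0.122], [0.547, 0.161], [0.561, 0.115]]
spanner_1 0.79 [525. 198.  52. 171.] [[0.4547 0.1946 0.14  ]] [[0.424, 0.177], [0.422, 0.193], [0.49, 0.215], [0.492, 0.196]]
0.006044510523693504 58.55175733566284 [-0.5969019  -0.33336112 -2.41804122] [-0.01875456  0.01795653 -0.05230358]
```

View pics/w5.png

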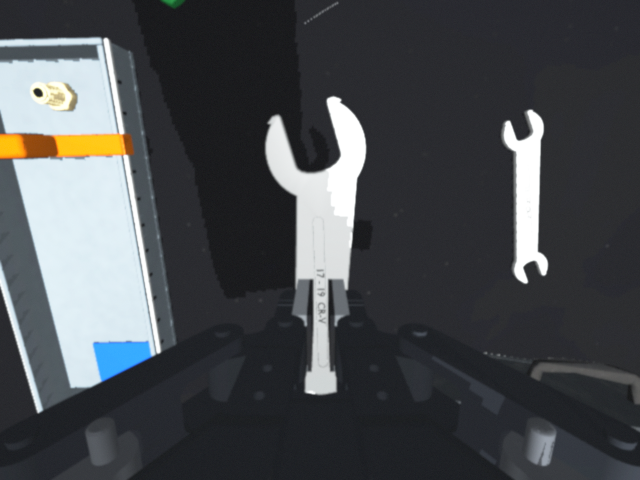

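The longer spanner is held level and in line with the tool, with the upper jaw at (316,150). The shorter one is untouched at (525,198). Now over the tray.

```bash
python3 -c "
from h import *
rel([.5748,-.0664,.149],96.9)"
```

```text
d [-1.003 -3.769 -0.087] w [ 0.    0.02 -0.23] clock 8.75
```

>>> {"op": "drive_tool", "data": {"rows": [{"dx": -0.15, "dy": -0.6, "dz": 0, "wx": 0, "wy": 0, "wz": -0.23, "hand": 5}, {"dx": -0.35, "dy": -1.3, "dz": 0, "wx": 0, "wy": 0, "wz": -0.23, "hand": 5}, {"dx": -0.55, "dy": -2.0, "dz": 0, "wx": 0, "wy": 0, "wz": -0.23, "hand": 5}, {"dx": -0.75, "dy": -2.7, "dz": 0, "wx": 0, "wy": 0, "wz": -0.23, "hand": 5}, {"dx": -0.9, "dy": -3.3, "dz": 0, "wx": 0, "wy": 0, "wz": -0.23, "hand": 5}, {"dx": -1.0, "dy": -3.7, "dz": 0, "wx": 0, "wy": 0, "wz": -0.23, "hand": 5}, {"dx": -1.0, "dy": -3.77, "dz": 0, "wx": 0, "wy": 0, "wz": -0.23, "hand": 5}, {"dx": -1.0, "dy": -3.77, "dz": 0, "wx": 0, "wy": 0, "wz": -0.23, "hand": 5}, {"dx": -1.0, "dy": -3.77, "dz": 0, "wx": 0, "wy": 0, "wz": -0.23, "hand": 5}]}}

```text
clock: 9.65
eef_pos: [0.5734, -0.0656, 0.1426]
tool_rot: [-0.061, 0.998, 0.0, -0.001]
ft_force: [-0.5, -0.5, -1.9]
grip_width: 0.0063
grasp_force: 58.6
```

```bash
python3 look.py w6; python3 -c "
from h import *
rel([.5748,-.0664,.0205],96.9)"
```

```text
[ 0.57337373 -0.06562443  0.14262066] [-0.11  0.45  0.05  1.17  0.   -0.24] 9.65 0.006278790972256419
d [-0.026 -0.025  2.45 ] w [ 0.01 -0.02  0.01] clock 9.7
```

View pics/w6.png

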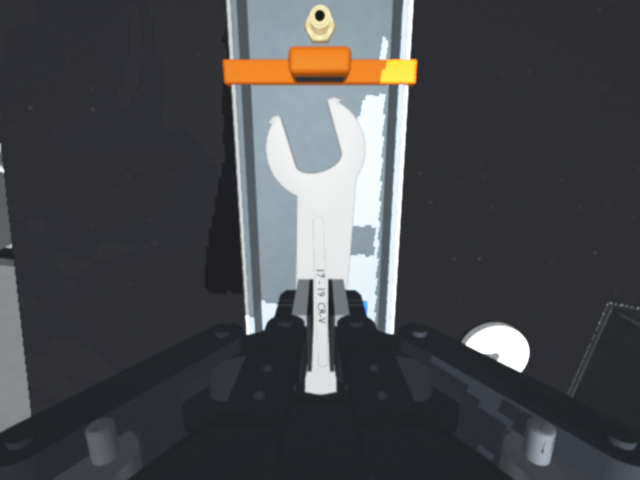

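The spanner lies over the tray's middle, parallel to its walls, with the jaw tip at (335,98) clear of the divider bar at row 72. The fitting is upright at (319,20).

>>> {"op": "drive_tool", "data": {"rows": [{"dx": -0.02, "dy": -0.02, "dz": 0.5, "wx": 0, "wy": 0, "wz": 0, "hand": 5}, {"dx": -0.02, "dy": -0.02, "dz": 1.1, "wx": 0, "wy": 0, "wz": 0, "hand": 5}, {"dx": -0.02, "dy": -0.02, "dz": 1.6, "wx": 0, "wy": 0, "wz": 0, "hand": 5}, {"dx": -0.02, "dy": -0.02, "dz": 2.0, "wx": 0, "wy": 0, "wz": 0, "hand": 5}, {"dx": -0.02, "dy": -0.02, "dz": 2.25, "wx": 0, "wy": 0, "wz": 0, "hand": 5}, {"dx": -0.02, "dy": -0.02, "dz": 2.4, "wx": 0, "wy": 0, "wz": 0, "hand": 5}, {"dx": -0.02, "dy": -0.02, "dz": 2.42, "wx": 0, "wy": 0, "wz": 0, "hand": 5}, {"dx": -0.02, "dy": -0.02, "dz": 2.42, "wx": 0, "wy": 0, "wz": 0, "hand": 5}, {"dx": -0.02, "dy": -0.02, "dz": 2.42, "wx": 0, "wy": 0, "wz": 0, "hand": 5}]}}

```text
clock: 10.6
eef_pos: [0.5766, -0.0674, 0.024]
tool_rot: [-0.06, 0.998, -0.0, 0.001]
ft_force: [0.1, -0.4, -1.2]
grip_width: 0.0064
grasp_force: 58.6
```

>>> {"op": "drive_tool", "data": {"rows": [{"dx": 0, "dy": 0, "dz": 0.03, "wx": 0, "wy": 0, "wz": 0, "hand": 5}, {"dx": 0, "dy": 0, "dz": 0.06, "wx": 0, "wy": 0, "wz": 0, "hand": 5}, {"dx": 0, "dy": 0, "dz": 0.06, "wx": 0, "wy": 0, "wz": 0, "hand": 5}, {"dx": 0, "dy": 0, "dz": 0.06, "wx": 0, "wy": 0, "wz": 0, "hand": 5}]}}

```text
clock: 11.0
eef_pos: [0.5763, -0.0675, 0.0207]
tool_rot: [-0.06, 0.998, -0.0, 0.001]
ft_force: [-0.5, 0.7, 4.0]
grip_width: 0.0063
grasp_force: 61.0
```

Contact with the floor: the force rose to +4 N. Release and lift.

>>> {"op": "drive_tool", "data": {"rows": [{"dx": 0, "dy": 0, "dz": 0, "wx": 0, "wy": 0, "wz": 0, "hand": 15}, {"dx": 0, "dy": 0, "dz": 0, "wx": 0, "wy": 0, "wz": 0, "hand": 35}, {"dx": 0, "dy": 0, "dz": 0, "wx": 0, "wy": 0, "wz": 0, "hand": 38}, {"dx": 0, "dy": 0, "dz": 0, "wx": 0, "wy": 0, "wz": 0, "hand": 38}, {"dx": 0, "dy": 0, "dz": -0.4, "wx": 0, "wy": 0, "wz": 0, "hand": 38}, {"dx": 0, "dy": 0, "dz": -1.2, "wx": 0, "wy": 0, "wz": 0, "hand": 38}, {"dx": 0, "dy": 0, "dz": -2.2, "wx": 0, "wy": 0, "wz": 0, "hand": 38}, {"dx": 0, "dy": 0, "dz": -3.4, "wx": 0, "wy": 0, "wz": 0, "hand": 38}, {"dx": 0, "dy": 0, "dz": -3.6, "wx": 0, "wy": 0, "wz": 0, "hand": 38}, {"dx": 0, "dy": 0, "dz": -3.6, "wx": 0, "wy": 0, "wz": 0, "hand": 38}]}}

```text
clock: 12.0
eef_pos: [0.5782, -0.0677, 0.2046]
tool_rot: [-0.06, 0.998, -0.001, 0.005]
ft_force: [0.7, 0.1, -0.1]
grip_width: 0.0381
grasp_force: 0.0
```

```bash
python3 look.py w7 spanner_1:.011 fitting:.029 divider_grip:.073
```

```text
[ 0.5782445  -0.06767755  0.20461581] [-0.12  0.41  0.15  1.3  -0.   -0.24] 12.0 0.03809077622369069
spanner_1 0.79 [322. 208.  46. 171.] [[ 0.5704 -0.0699  0.011 ]] [[0.496, -0.098], [0.492, -0.06], [0.655, -0.037], [0.661, -0.081]]
fitting 0.7 [323.  44.  21.  29.] [[ 0.4331 -0.0837  0.029 ]] [[0.424, -0.094], [0.422, -0.075], [0.442, -0.073], [0.444, -0.092]]
divider_grip 0.92 [326.  79. 155.  34.] [[ 0.4662 -0.0794  0.073 ]] [[0.463, -0.133], [0.45, -0.028], [0.469, -0.025], [0.482, -0.132]]
```

View pics/w7.png

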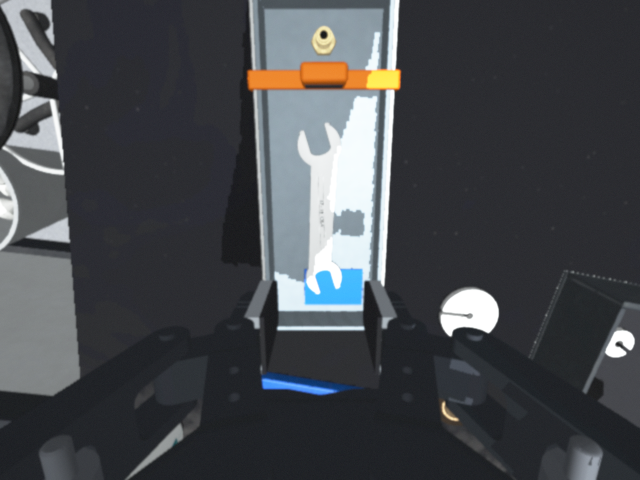

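The spanner lies flat and lengthwise between the divider (row 79) and the far wall, from (320,122) to (322,294). The fitting stands at (323,42) behind the divider.

```bash
python3 -c "
from workcell import bot
print(bot.job_done())"
```

```text
the job is handed in; nothing more can be done
None
```

The job is handed in at about 12 s: the divider is near its stop at the fitting end, the longer spanner lies flat and lengthwise in the long compartment with its far jaw on the blue pad, the brass fitting still stands, and I left the shorter spanner and green look-alike alone; a mis-written row briefly jerked the gripper towards the fitting end while it released the divider, and the pictures after it showed no harm.

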